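Assemble the filter holder on the clean bench

ROBOT

A 6-joint arm with a two-finger parallel gripper is mounted at the origin on the work surface. World frame = base frame: x ahead of the robot, y to its left, z up, the work surface at z = 0. Lengths are in m, angles in rad, forces in N, time in s.
With the tool pointing down it reaches from about 0.375 to 0.9 m from the base axis. Payload 3.1 kg.
Tool frame: the origin (TCP) lies midway between the tips of the shut fingers; the grasp point (between the pads) lies 19 mm behind it; x points along the fingers, z is the direction in which the jaws open and shut, and the axes are right-handed (so a half turn about x gives the same grasp; the last joint's range is limited). The gripper opens to 87 mm and grips with 3 to 60 N. Pads are 19 mm wide; open, the fingers measure 117 mm over their backs; the gripper's body (75 mm by 190 mm) begins 51 mm behind the grasp point.
Start: joints at [-1.359, 0.527, 1.433, -0, 1.181, -0.178], TCP at [0.238, -0.578, 0.223] pointing down, gripper open.
Joint ranges: [-3.08, 3.08], [-0.75, 2.2], [0.22, 2.44], [-1.43, 4.57], [0, 2.65], [-2.85, 2.85]. Speed limits (rad/s): [2.79, 2.79, 3.14, 3.14, 3.14, 3.14].

INTERFACE

Orientations are given as a unit quaternion [x, y, z, w].
In Python, from rig import robot, optics, workorder gives the robot as it stands.
- The arm moves only by the tool arm_command, never from a script. Its argument "plan" is a list of rows, each a list of 7 numbers: the shift along the tool's x, y, z in cm, then the turn, a rotation vector about the tool's x, y, z in rad, then the finger opening in cm, from 0 to 8.7. In form: [[x, y, z, ax, ay, az, gripper], ...]. A call has 1 to 12 rows; each row shifts and turns the pose as measured when the row begins, along the tool's axes as they then stand; what a row does not reach is not made up. A row lasts 1/8 s, in which the tool goes at most 62.5 mm and 10.7 degrees, less where a joint would pass 70% of its speed; a pose out of reach is approached as far as the arm can. A call with a gripper value outside its range is refused whole. The fingers move at their own pace and stop on an object; "grip_force" is the grip in N (left out, the last holds). Time passes only in rows, so rows that do not move let the fingers close. It gives the time, the measured TCP pose, the force and the opening at its end, in the units of the state.
- robot.get_obs(): the state, without advancing time (a new reading comes with each control period).
- optics.camera(name): name is "scene" or "top" or "wrist"; returns (picture, depth): 384x512x3 uint8, blue, green, red; 384x512 float32, m along the optical axis (not along the pixel's ray), 0 where there is no reading.
- optics.camera_info(name): a dict with "mtx" (3x3 intrinsics, pixels), "position" and "rotation" of the camera in the world; the wrist camera has in their place "tool_from_camera" (4x4, takes a point from camera to tool coordinates, whose origin is the TCP and whose axes are the tool frame's). Camera axes: x right, y down, z forward; pixel columns grow to the right and rows downward; lengths in m; the calibration is good to about 2 mm. A picture is of the moment at which its call begins: read the wrist's pose just before it. camera_info takes no time and is no camera call.
- workorder.hand_in(): hands the job in, once; it reports no verdict.
The state is a dict: "time": time; "q": joint angles; "joint_velocities": joint speeds; "joint_torque": joint torques, N m; "position": TCP position; "tool_rot": TCP orientation; "ft_force": force on the tool from outside, world axes, zero at the start; "moment": the same for the moment, N m; "grip_width": finger opening in m.
Only numpy, scipy, OpenCV 4.12 (cv2) and the standard library are available. Lean on these libraries where they do the work, as an engineer would, in place of code of your own. Each camera call takes 0.05 s, during which the arm holds its last target. There are 200 camera calls.

TASK

Put the filter holder together on the square-footed stand, leaving the round-footed stand empty: first the low steel support plate with the grid, then the white collar, then the tall steel cylinder, and last the lid with the knob. Seat each part upright and fully home in the one below and let go of it before fetching the next, and leave the dishes, the flask and the amber bottle where they stand.

Things in the scene. Friction and masses are not known exactly. Their poses are not given: they have to be found in the camera images.
- plate_c (a point): Support plate: low steel disc with a dark grid in its top, 56 mm diameter, 16 mm high in all (spigot 5, body 11), about 0.2 kg. Site on the axis, half-way up (8 mm above the underside). Round, upright, z up. Stands on a chamfered spigot 40 mm diameter, 5 mm high, which enters the socket below with 4 mm play all round until the body's shoulder rests on that socket's rim. Socket in its top: bore 48 mm, 6 mm deep, rim 4 mm thick.
- collar_c (a point): Collar: low white plastic ring with a 30 mm hole right through, 56 mm diameter, 20 mm high in all (spigot 5, body 15), about 0.08 kg. Site on the axis, half-way up (10 mm above the underside). Round, upright, z up. Stands on a chamfered spigot 40 mm diameter, 5 mm high, which enters the socket below with 4 mm play all round until the body's shoulder rests on that socket's rim. Socket in its top: bore 48 mm, 6 mm deep, rim 4 mm thick.
- funnel_c (a point): Tall cylinder: steel tube open at the top, 56 mm outer diameter, 75 mm high in all (spigot 5, body 70), about 0.3 kg. Site on the axis, half-way up (37.5 mm above the underside). Round, upright, z up. Stands on a chamfered spigot 40 mm diameter, 5 mm high, which enters the socket below with 4 mm play all round until the body's shoulder rests on that socket's rim. Open top (bore 48 mm, wall 4 mm) is the lid's socket.
- lid_c (a point): Lid: steel disc 56 mm diameter, 6 mm thick, with a round knob 20 mm diameter, 24 mm high on top (11 to 35 mm above the underside); 35 mm high in all, about 0.15 kg. Site on the axis, half-way up (17.5 mm above the underside, on the knob). Round, upright, z up. Stands on a chamfered spigot 40 mm diameter, 5 mm high, which enters the socket below with 4 mm play all round until the body's shoulder rests on that socket's rim.
- square_stand_seat (a point): Fixed steel filter stand: a square foot 84 x 84 mm, 10 mm high, a 30 mm thick column, and a 56 mm diameter round head with a socket in its top (bore 48 mm, 6 mm deep, 4 mm thick rim), rim 51 mm above the table. A small outlet pipe sticks out 35 mm from the axis at 22 mm height along the point's +x. The point is at the centre of the head, level with the rim; z is up. This is where the filter holder is built.
- round_stand_seat (a point): Fixed steel filter stand: a round foot 88 mm in diameter, 10 mm high, a 30 mm thick column, and a 56 mm diameter round head with a socket in its top (bore 48 mm, 6 mm deep, 4 mm thick rim), rim 51 mm above the table. A small outlet pipe sticks out 35 mm from the axis at 22 mm height along the point's +x. The point is at the centre of the head, level with the rim; z is up. It stays empty.
- dishes_c (a point): Bystander: a plain pale stack of three small round glass dishes (one piece, whitish), 63 mm diameter, 42 mm high, on the table; the point is half-way up.
- flask_c (a point): Bystander: greenish conical glass flask with a white stopper, foot 66 mm diameter, 108 mm high, on the table; the point is half-way up.
- bottle_c (a point): Bystander: small amber glass bottle with a white cap, 54 mm diameter, 100 mm high, on the table; the point is half-way up.

How it is judged:
On the way, in this order (a step that is already met when the one before it is completed fails the run):
1. the support plate sits home in the square-footed stand (horizontal distance between plate_c and square_stand_seat below 0.006 m and z of plate_c in the frame of square_stand_seat between 0 and 0.0055 m and angle between plate_c's own z axis and vertical below 0.06 rad and linear speed of plate below 0.02 m/s and contact force between plate and the fingers below 0.1 N), for 0.2 s.
2. the white collar sits home in the support plate (horizontal distance between collar_c and plate_c below 0.006 m and z of collar_c in the frame of plate_c between 0.01 and 0.0155 m and angle between collar_c's own z axis and vertical below 0.06 rad and linear speed of collar below 0.02 m/s and contact force between collar and the fingers below 0.1 N), for 0.2 s.
3. the tall cylinder sits home in the collar (horizontal distance between funnel_c and collar_c below 0.006 m and z of funnel_c in the frame of collar_c between 0.0395 and 0.045 m and angle between funnel_c's own z axis and vertical below 0.06 rad and linear speed of funnel below 0.02 m/s and contact force between funnel and the fingers below 0.1 N), for 0.2 s.
4. the lid sits home on the cylinder (horizontal distance between lid_c and funnel_c below 0.006 m and z of lid_c in the frame of funnel_c between 0.047 and 0.0525 m and angle between lid_c's own z axis and vertical below 0.06 rad and linear speed of lid below 0.02 m/s and contact force between lid and the fingers below 0.1 N), for 0.2 s.
At the end, for the whole second after the job is handed in: On the square-footed stand, from below: support plate, white collar, tall cylinder, lid; each centred within 6 mm on the one below, seated to within 2.5 mm of its full depth, upright within 0.06 rad, at rest and released (all of step 1 and all of step 2 and all of step 3 and all of step 4); the robot touches nothing.
It fails at once if the dishes was shifted by more than 25 mm or tipped (distance of dishes_c from where it was at the start of the episode above 0.025 m or angle between dishes_c's own z axis and vertical above 0.3 rad).
It fails at once if the flask was shifted by more than 25 mm or tipped (distance of flask_c from where it was at the start of the episode above 0.025 m or angle between flask_c's own z axis and vertical above 0.3 rad).
It fails at once if the bottle was shifted by more than 25 mm or tipped (distance of bottle_c from where it was at the start of the episode above 0.025 m or angle between bottle_c's own z axis and vertical above 0.3 rad).
It fails at once if a part was put on the round-footed stand ((horizontal distance between plate_c and round_stand_seat below 0.02 m and contact force between plate and round_stand above 0.1 N) or (horizontal distance between collar_c and round_stand_seat below 0.02 m and contact force between collar and round_stand above 0.1 N) or (horizontal distance between funnel_c and round_stand_seat below 0.02 m and contact force between funnel and round_stand above 0.1 N) or (horizontal distance between lid_c and round_stand_seat below 0.02 m and contact force between lid and round_stand above 0.1 N)).
It also fails if it takes over 125 s, if anything falls off the work surface, if the arm or the gripper's body presses on something with over 40 N, if the wrist force passes 120 N, or if a joint passes its speed limit or range.

## Working session

There is one attempt and no reset: what is moved stays moved. The work goes in short steps, Python scripts to look and compute and a tool call to move; the robot and the scene stay as the last step left them, time stands still between calls to the robot, and variables do not carry over. Pictures are saved under pics/ and viewed, about 12 in all and at most 16, crops included, and the job is handed in when it is done.

Besides the shell and the picture viewer there is one more tool, called as a command line: name --pt "numbers of a row" for each row, then --argument value for the rest. arm_command: Moves the arm, as the interface text tells. Its arguments: {"type":"object","properties":{"plan":{"type":"array"},"grip_force":{"type":"number"}},"required":["plan"]}

```bash
mkdir -p pics; ls; python3 - <<'E'
from rig import robot, optics
import cv2,numpy as np
o=robot.get_obs(); print(o)
for n in ("scene","top"):
    im,d=optics.camera(n); i=optics.camera_info(n); print(n,i)
    cv2.imwrite(f"pics/{n}0.png",im); np.savez(f"{n}0.npz",im=im,d=d)
print(optics.camera_info("wrist"))
a=cv2.imread("pics/scene0.png");b=cv2.imread("pics/top0.png")
E
```

```text
pics
{'time': 0.0, 'q': array([-1.35849114e+00,  5.28463834e-01,  1.43392362e+00, -1.69501336e-05,
        1.18134261e+00, -1.78509026e-01]), 'joint_velocities': array([-0.00059263,  0.00052936,  0.0003928 ,  0.00030785,  0.00075772,
        0.00130926]), 'joint_torque': array([-1.33608879e-03, -4.40036559e+01, -1.76592118e+01,  6.32473198e-02,
        5.81236265e-02, -1.57871523e-04]), 'position': array([ 0.23794953, -0.57714198,  0.22156626]), 'tool_rot': array([ 0.39392054,  0.5881154 , -0.39287802,  0.58702108]), 'ft_force': array([0.43352755, 0.06545388, 0.08231403]), 'moment': array([-0.02230888, -0.04234757,  0.04493287]), 'grip_width': 0.0869071409451829}
scene {'mtx': array([[438.89118557,   0.        , 252.00056645],
       [  0.        , 438.89118557, 189.14399325],
       [  0.        ,   0.        ,   1.        ]]), 'position': array([ 1.0682116 , -0.48854023,  1.26785723]), 'rotation': array([ 0.88239887,  0.38212387, -0.11363934, -0.24987934])}
top {'mtx': array([[474.00109764,   0.        , 251.76531873],
       [  0.        , 474.00109764, 183.05624958],
       [  0.        ,   0.        ,   1.        ]]), 'position': array([ 0.43965476, -0.01720175,  1.32711869]), 'rotation': array([ 0.71579696, -0.69759415,  0.01689605, -0.02667673])}
{'mtx': array([[279.35520041,   0.        , 256.34770577],
       [  0.        , 279.35520041, 190.04412396],
       [  0.        ,   0.        ,   1.        ]]), 'tool_from_camera': array([[ 1.72479538e-04, -2.66753650e-01,  9.63764733e-01,
        -1.60993067e-01],
       [-3.41737704e-04, -9.63764707e-01, -2.66753581e-01,
         7.32459634e-02],
       [ 9.99999927e-01, -2.83345212e-04, -2.57389471e-04,
         1.22314694e-03],
       [ 0.00000000e+00,  0.00000000e+00,  0.00000000e+00,
         1.00000000e+00]])}
```

View pics/top0.png

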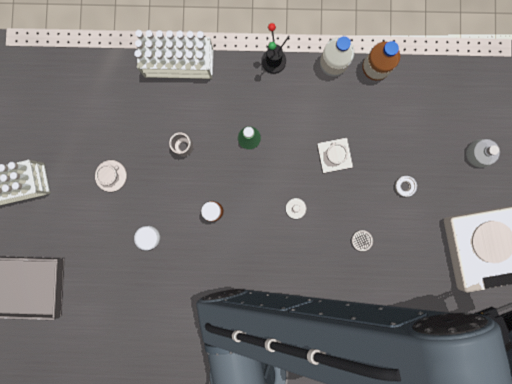

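View pics/scene0.png

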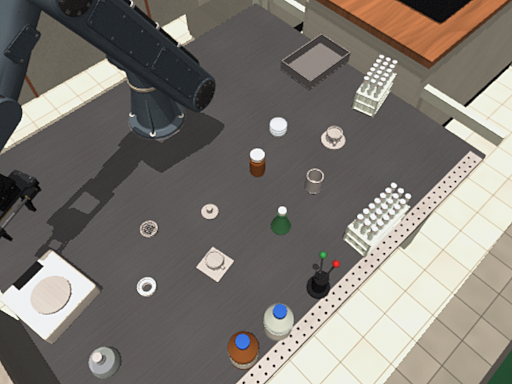

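The top view shows plate (362,240), lid (296,208), collar (406,186), funnel (180,144), square stand (335,155), round stand (110,176), flask (249,137), bottle (211,212) and dishes (147,238). The scene view agrees with this.

```bash
cat > h.py <<'E'
import numpy as np, cv2
from scipy.spatial.transform import Rotation as R
from rig import robot, optics
def cam_pose(name,o=None):
    i=optics.camera_info(name)
    if name!="wrist": return i["mtx"],R.from_quat(i["rotation"]).as_matrix(),np.array(i["position"])
    T=np.eye(4);T[:3,:3]=R.from_quat(o["tool_rot"]).as_matrix();T[:3,3]=o["position"]
    T=T@i["tool_from_camera"]; return i["mtx"],T[:3,:3],T[:3,3]
def cloud(d,K,Rm,p):
    v,u=np.mgrid[:d.shape[0],:d.shape[1]]
    c=np.stack([(u-K[0,2])/K[0,0]*d,(v-K[1,2])/K[1,1]*d,d],-1)
    w=c@Rm.T+p; w[d<=0]=np.nan; return w
def ray(u,v,z,K,Rm,p):
    r=Rm@np.array([(u-K[0,2])/K[0,0],(v-K[1,2])/K[1,1],1]); return p+r*(z-p[2])/r[2]
def project(P,K,Rm,p):
    c=Rm.T@(np.asarray(P)-p); return K[:2,:2].diagonal()*c[:2]/c[2]+K[:2,2]
E
python3 - <<'E'
from h import *
K={}
for n in ("top","scene"):
    f=np.load(n+"0.npz"); K[n]=cam_pose(n)+(cloud(f["d"],*cam_pose(n)),)
w=K["top"][3]
print("table z", np.nanmedian(w[190:300,235:290,2]),np.nanmedian(w[200:220,150:190,2]))
names=dict(plate=(362,240),collar=(406,186),funnel=(180,144),lid=(296,208),square=(335,155),round=(110,176),flask=(249,137),bottle=(211,212),dishes=(147,238))
H=dict(plate=.016,collar=.020,funnel=.075,lid=.011,square=.051,round=.051,flask=.108,bottle=.1,dishes=.042)
for k,(u,v) in names.items():
    for n in ("top","scene"):
        w=K[n][3]
        if n=="top": c=w[v,u,:2] if np.isfinite(w[v,u,0]) else ray(u,v,.03,*K[n][:3])[:2]; 
        m=(np.hypot(w[...,0]-c[0],w[...,1]-c[1])<.06)&(w[...,2]>H[k]-.006)&(w[...,2]<H[k]+.005)
        if m.sum()<5: print(k,n,"few",m.sum());continue
        vv,uu=np.nonzero(m); (cu,cv_),r=cv2.minEnclosingCircle(np.stack([uu,vv],1).astype(np.float32))
        q=w[m].astype(np.float32); (x,y),rr=cv2.minEnclosingCircle(q[:,:2].copy())
        e=cv2.fitEllipse(cv2.convexHull(np.stack([uu,vv],1).astype(np.float32)))
        print(k,n,m.sum(),"encl",round(x,4),round(y,4),"r",round(rr,4),"ell->",np.round(ray(*e[0],H[k],*K[n][:3])[:2],4),"zmax",np.round(np.nanmax(q[:,2]),4))
E
```

```text
table z 0.0014033167493605614 0.001068176087288819
plate top 259 encl 0.37 -0.3037 r 0.0283 ell-> [ 0.3697 -0.3032] zmax 0.0207
plate scene 137 encl 0.3727 -0.3071 r 0.0299 ell-> [ 0.3748 -0.3069] zmax 0.021
collar top 182 encl 0.5225 -0.4218 r 0.0282 ell-> [ 0.5221 -0.4211] zmax 0.0248
collar scene 137 encl 0.5258 -0.4251 r 0.0289 ell-> [ 0.5273 -0.4249] zmax 0.0228
funnel top 103 encl 0.6183 0.1969 r 0.0284 ell-> [0.6181 0.1973] zmax 0.0797
funnel scene 72 encl 0.6214 0.1936 r 0.0294 ell-> [0.6229 0.1926] zmax 0.0784
lid top 337 encl 0.4542 -0.1205 r 0.0593 ell-> [ 0.4544 -0.1202] zmax 0.0159
lid scene 169 encl 0.455 -0.1217 r 0.0593 ell-> [ 0.4619 -0.1255] zmax 0.0157
square top 245 encl 0.6036 -0.2262 r 0.0283 ell-> [ 0.6038 -0.2258] zmax 0.0559
square scene 163 encl 0.6078 -0.229 r 0.0288 ell-> [ 0.6086 -0.2295] zmax 0.0552
round top 265 encl 0.531 0.398 r 0.0285 ell-> [0.5305 0.3981] zmax 0.0558
round scene 91 encl 0.5347 0.3966 r 0.0301 ell-> [0.5362 0.3931] zmax 0.054
flask top 81 encl 0.647 0.0144 r 0.0136 ell-> [0.6462 0.0144] zmax 0.113
flask scene 50 encl 0.6499 0.0111 r 0.0135 ell-> [0.6513 0.0096] zmax 0.1119
bottle top 261 encl 0.4393 0.1066 r 0.0241 ell-> [0.4396 0.1066] zmax 0.1047
bottle scene 139 encl 0.4449 0.1024 r 0.0265 ell-> [0.4451 0.1009] zmax 0.1048
dishes top 394 encl 0.3625 0.2852 r 0.032 ell-> [0.3619 0.2851] zmax 0.0469
dishes scene 181 encl 0.3663 0.2819 r 0.0345 ell-> [0.3673 0.28  ] zmax 0.0467
```

```bash
cat >> h.py <<'E'
def go(target,yaw_z=None,n=None):
    "print tool-frame shift in cm / rotvec to make tool x down and tool z along world dir yaw_z"
    o=robot.get_obs(); Rt=R.from_quat(o["tool_rot"]); A=Rt.as_matrix()
    d=A.T@(np.array(target)-o["position"])*100
    z=A[:,2] if yaw_z is None else np.array(yaw_z,float); x=np.array([0,0,-1.]); z=z-x*(x@z); z/=np.linalg.norm(z)
    G=np.stack([x,np.cross(z,x),z],1)
    print("pos",o["position"].round(4),"shift cm",d.round(2),"rot",(Rt.inv()*R.from_matrix(G)).as_rotvec().round(3))
E
python3 - <<'E'
from h import *
o=robot.get_obs();print(R.from_quat(o["tool_rot"]).as_matrix().round(3))
go([.37,-.305,.2])
for z in ([1,0,0],[-1,0,0],[0,1,0],[0,-1,0]): go([.37,-.305,.2],z)
E
```

```text
[[-0.     0.925  0.381]
 [ 0.002  0.381 -0.925]
 [-1.     0.    -0.002]]
pos [ 0.238  -0.5772  0.2217] shift cm [  2.22  22.58 -20.13] rot [-0.    -0.002 -0.   ]
pos [ 0.238  -0.5772  0.2217] shift cm [  2.22  22.58 -20.13] rot [-1.18e+00 -1.00e-03 -1.00e-03]
pos [ 0.238  -0.5772  0.2217] shift cm [  2.22  22.58 -20.13] rot [ 1.962 -0.002  0.002]
pos [ 0.238  -0.5772  0.2217] shift cm [  2.22  22.58 -20.13] rot [-2.751 -0.    -0.003]
pos [ 0.238  -0.5772  0.2217] shift cm [  2.22  22.58 -20.13] rot [ 0.391 -0.002  0.   ]
```

arm_command --pt "0 0 0 0.13 0 0 8.7" --pt "0 0 0 0.13 0 0 8.7" --pt "0 0 0 0.13 0 0 8.7" --pt "0.5 3.3 -6 0 0 0 8.7" --pt "0.5 3.3 -6 0 0 0 8.7" --pt "0.5 3.3 -6 0 0 0 8.7" --pt "0.5 3.3 -6 0 0 0 8.7" --pt "0 0 0 0 0 0 8.7"

```text
time: 1.1
position: [0.3626, -0.353, 0.1998]
tool_rot: [0.505, 0.499, -0.503, 0.493]
ft_force: [-0.8, -0.5, 0.3]
grip_width: 0.087
```

```bash
cat >> h.py <<'E'
def look(name,png=None):
    o=robot.get_obs(); im,d=optics.camera(name); P=cam_pose(name,o)
    if png: cv2.imwrite("pics/"+png,im)
    return im,d,P,cloud(d,*P),o
def ring(c,H,tol=.004,rad=.045,name="wrist",png=None):
    "centre of the top rim at height H near c: points in the height band, ellipse in the image -> ray on plane"
    im,d,P,w,o=look(name,png)
    m=(np.hypot(w[...,0]-c[0],w[...,1]-c[1])<rad)&(abs(w[...,2]-H)<tol)
    vv,uu=np.nonzero(m); hull=cv2.convexHull(np.stack([uu,vv],1).astype(np.float32))
    e=cv2.fitEllipse(hull); (x,y),r=cv2.minEnclosingCircle(w[m][:,:2].astype(np.float32))
    print("pos",o["position"].round(4),"n",m.sum(),"ell px",np.round(e[0],1),"->",ray(*e[0],H,*P)[:2].round(4),"encl",round(x,4),round(y,4),"r",round(r,4),"z med",np.median(w[m][:,2]).round(4))
E
python3 - <<'E'
from h import *
ring((.372,-.305),.016,png="w1.png")
go([.37,-.305,.1],[0,-1,0])
E
```

```text
pos [ 0.3626 -0.353   0.1998] n 422 ell px [219.2 166.4] -> [ 0.3719 -0.3061] encl 0.3708 -0.3057 r 0.028 z med 0.0147
pos [ 0.3625 -0.3557  0.2001] shift cm [10.04  0.67 -5.03] rot [-0.018 -0.005  0.002]
```

View pics/w1.png

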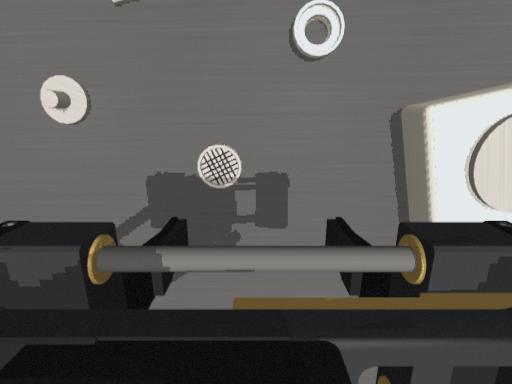

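The wrist view shows the plate at (219,166), the lid at (64,99) and the collar at (318,28), with the fingers at the lower edge. The plate measures (0.371, -0.306), agreeing with the fixed cameras.

arm_command --pt "3 0.5 -2.5 -0.018 0 0 8.7" --pt "3 0.4 -2.5 0 0 0 8.7" --pt "3 0 0 0 0 0 8.7" --pt "0 0 0 0 0 0 8.7" --pt "0 0 0 0 0 0 8.7"

```text
time: 1.78
position: [0.3731, -0.3147, 0.1098]
tool_rot: [-0.501, -0.496, 0.502, -0.501]
ft_force: [0.2, 1.3, -0.4]
grip_width: 0.0873
```

```bash
python3 - <<'E'
from h import *
ring((.372,-.305),.016); ring((.372,-.305),.016)
go([.3715,-.306,.007],[0,-1,0])
E
```

```text
pos [ 0.3731 -0.3147  0.1098] n 717 ell px [245.3 194.3] -> [ 0.3724 -0.3056] encl 0.3709 -0.3056 r 0.028 z med 0.0147
pos [ 0.3731 -0.3147  0.11  ] n 711 ell px [245.2 194.4] -> [ 0.3723 -0.3056] encl 0.3709 -0.3054 r 0.0278 z med 0.0147
pos [ 0.3732 -0.3146  0.1102] shift cm [10.31 -0.21 -0.92] rot [-0.005  0.006 -0.004]
```

arm_command --pt "3 -0.15 -0.9 0 0.006 -0.004 8.7" --pt "3 0 0 0 0 0 8.7" --pt "2.5 0 0 0 0 0 8.7" --pt "0 0 0 0 0 0 8.7" --pt "0 0 0 0 0 0 8.7"

```text
time: 2.5
position: [0.3757, -0.313, 0.0291]
tool_rot: [0.501, 0.492, -0.503, 0.504]
ft_force: [0.4, 0.1, 0.8]
grip_width: 0.0869
```

```bash
python3 - <<'E'
from h import *
go([.3717,-.3057,.0075],[0,-1,0])
E
```

```text
pos [ 0.3757 -0.313   0.0291] shift cm [ 2.15 -0.43 -0.75] rot [-0.008  0.013 -0.01 ]
```

arm_command --pt "0 -0.4 -0.7 0 0.013 -0.01 8.7" --pt "0 0 0 0 0 0 8.7" --pt "0 0 0 0 0 0 8.7"

```text
time: 2.88
position: [0.3725, -0.3068, 0.0316]
tool_rot: [-0.502, -0.497, 0.502, -0.5]
ft_force: [-0.3, 0.1, -0.4]
grip_width: 0.0867
```

```bash
python3 - <<'E'
from h import *
go([.3717,-.3057,.0075],[0,-1,0])
E
```

```text
pos [ 0.3725 -0.3068  0.0316] shift cm [ 2.41 -0.09 -0.12] rot [-0.008  0.003 -0.003]
```

arm_command --pt "1.4 -0.1 -0.1 0 0.003 -0.003 8.7" --pt "0.8 0 0 0 0 0 8.7" --pt "0 0 0 0 0 0 8.7" --pt "0 0 0 0 0 0 8.7"

```text
time: 3.38
position: [0.3714, -0.3056, 0.0076]
tool_rot: [-0.502, -0.498, 0.502, -0.498]
ft_force: [0.3, 0.0, -0.5]
grip_width: 0.0867
```

```bash
python3 - <<'E'
from h import *
go([.3717,-.3057,.0075],[0,-1,0])
E
```

```text
pos [ 0.3714 -0.3056  0.0076] shift cm [0.01 0.03 0.01] rot [-0.008 -0.     0.001]
```

arm_command --pt "0 0 0 0 0 0 5.0" --pt "0 0 0 0 0 0 5.0" --pt "0 0 0 0 0 0 5.0" --pt "0 0 0 0 0 0 5.0" --pt "0 0 0 0 0 0 5.0" --grip_force 25

```text
time: 4.0
position: [0.3715, -0.3057, 0.008]
tool_rot: [-0.502, -0.498, 0.502, -0.498]
ft_force: [-0.3, -0.5, -1.8]
grip_width: 0.0554
```

```bash
python3 - <<'E'
from h import *
ring((.372,-.3055),.016,png="w2.png")
E
```

```text
pos [ 0.3715 -0.3057  0.008 ] n 1514 ell px [256.  237.1] -> [ 0.3737 -0.3064] encl 0.38 -0.3067 r 0.0368 z med 0.0148
```

View pics/w2.png

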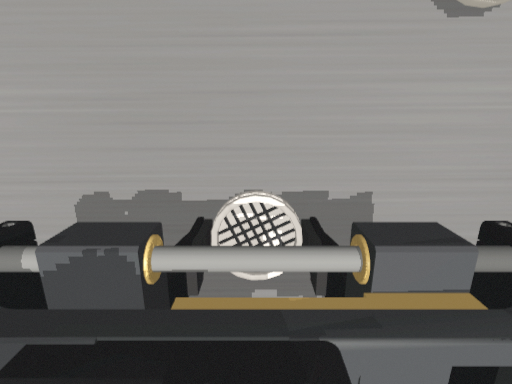

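The plate is gripped (opening 55.4 mm) and sits in the jaws at (257,237).

arm_command --pt "-5 0 0 0 0 0 5" --pt "-5 0 0 0 0 0 5" --pt "-4 3 0 0 0 0 5" --pt "0 5.5 -2 0 0 0 5" --pt "0 5.5 -2 0 0 0 5" --pt "0 5.5 -2 0 0 0 5" --pt "0 0 -1 0 0 0 5" --pt "0 0 0 0 0 0 5"

```text
time: 5.05
position: [0.5704, -0.234, 0.148]
tool_rot: [0.503, 0.501, -0.502, 0.494]
ft_force: [-0.9, 0.1, -1.5]
grip_width: 0.0549
```

```bash
python3 - <<'E'
from h import *
print(robot.get_obs()["grip_width"],robot.get_obs()["ft_force"])
ring((.606,-.228),.051,png="w3.png")
go([.605,-.228,.1],[0,-1,0])
E
```

```text
0.05490079348542068 [-0.86685252  0.08892672 -1.47064845]
pos [ 0.5704 -0.234   0.148 ] n 756 ell px [248.9 154. ] -> [ 0.6068 -0.2278] encl 0.6058 -0.2277 r 0.0279 z med 0.0497
pos [ 0.5708 -0.2348  0.1482] shift cm [ 4.81  3.44 -0.69] rot [-0.011 -0.006  0.005]
```

View pics/w3.png

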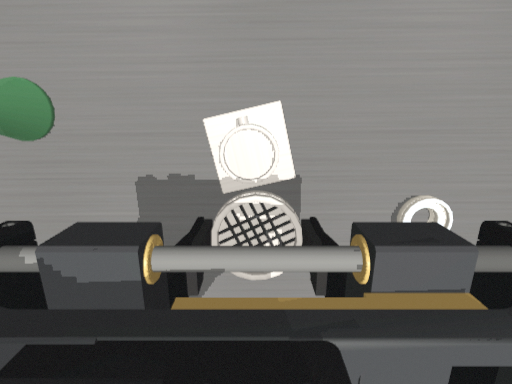

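The wrist view shows the plate level in the jaws and the square stand's socket at (249,154), so the stand is at (0.606, -0.228).

arm_command --pt "2 3.4 -0.6 -0.01 -0.006 0.005 5" --pt "3 0.3 0 0 0 0 5" --pt "1 0 0 0 0 0 5" --pt "0 0 0 0 0 0 5" --pt "0 0 0 0 0 0 5"

```text
time: 5.72
position: [0.6035, -0.2337, 0.088]
tool_rot: [-0.502, -0.498, 0.503, -0.498]
ft_force: [-0.8, -0.4, -2.6]
grip_width: 0.0551
```

```bash
python3 - <<'E'
from h import *
go([.606,-.228,.0536],[0,-1,0])
E
```

```text
pos [ 0.6035 -0.2337  0.088 ] shift cm [ 3.44  0.25 -0.57] rot [-0.009  0.001  0.001]
```

arm_command --pt "1 0.25 -0.6 0 0 0 5" --pt "0.8 0 0 0 0 0 5" --pt "0 0 0 0 0 0 5" --pt "0 0 0 0 0 0 5"

```text
time: 6.22
position: [0.6069, -0.2279, 0.0709]
tool_rot: [-0.502, -0.497, 0.502, -0.499]
ft_force: [-0.3, -0.6, -1.4]
grip_width: 0.0553
```

```bash
python3 - <<'E'
from h import *
go([.606,-.228,.0536],[0,-1,0])
E
```

```text
pos [ 0.6069 -0.2279  0.0709] shift cm [ 1.73 -0.09  0.01] rot [-0.009  0.002 -0.001]
```

arm_command --pt "0.9 -0.09 0 0 0.002 -0.001 5" --pt "0.5 0 0 0 0 0 5" --pt "0 0 0 0 0 0 5" --pt "0 0 0 0 0 0 5"

```text
time: 6.72
position: [0.606, -0.228, 0.0558]
tool_rot: [0.502, 0.498, -0.502, 0.498]
ft_force: [-0.4, 0.0, -0.7]
grip_width: 0.0551
```

```bash
python3 - <<'E'
from h import *
print(robot.get_obs()["ft_force"])
go([.606,-.228,.0536],[0,-1,0])
E
```

```text
[-0.40376673  0.01701828 -0.70739714]
pos [ 0.606  -0.228   0.0558] shift cm [0.22 0.   0.  ] rot [-0.009  0.    -0.   ]
```

arm_command --pt "0.2 0 0 0 0 0 5" --pt "0 0 0 0 0 0 5" --pt "0 0 0 0 0 0 5.8" --pt "0 0 0 0 0 0 6.4" --pt "0 0 0 0 0 0 7.2" --pt "0 0 0 0 0 0 7.2"

```text
time: 7.48
position: [0.6072, -0.2287, 0.0553]
tool_rot: [0.503, 0.496, -0.502, 0.499]
ft_force: [-0.1, 0.1, -0.2]
grip_width: 0.0705
```

```bash
python3 - <<'E'
from h import *
print(robot.get_obs()["ft_force"])
im,d,P,w,o=look("wrist","w4.png"); print(o["position"],o["grip_width"])
E
```

```text
[-0.08868654  0.05937492 -0.20007877]
[ 0.60721423 -0.22874128  0.05527892] 0.07046136238368114
```

arm_command --pt "-4 0 0 0 0 0 7.2" --pt "-4 -3 0 0 0 0 8.7" --pt "-2 -3 0 0 0 0 8.7" --pt "0 0 0 0 0 0 8.7" --pt "0 0 0 0 0 0 8.7"

```text
time: 8.15
position: [0.5464, -0.2284, 0.1572]
tool_rot: [0.503, 0.496, -0.502, 0.499]
ft_force: [0.1, -0.8, 0.1]
grip_width: 0.0864
```

```bash
python3 - <<'E'
from h import *
ring((.606,-.228),.062,tol=.005,png="w5.png");ring((.606,-.228),.051)
go([.524,-.4235,.1],[0,-1,0])
E
```

```text
pos [ 0.5464 -0.2284  0.1572] n 855 ell px [255.5 128.7] -> [ 0.6067 -0.2294] encl 0.6059 -0.2292 r 0.028 z med 0.0607
pos [ 0.5464 -0.2283  0.157 ] n 854 ell px [252.8 127.7] -> [ 0.607  -0.2267] encl 0.6059 -0.2265 r 0.0269 z med 0.0545
pos [ 0.5464 -0.2281  0.1566] shift cm [ 5.69 -2.09 19.54] rot [-0.008  0.002 -0.003]
```

View pics/w5.png

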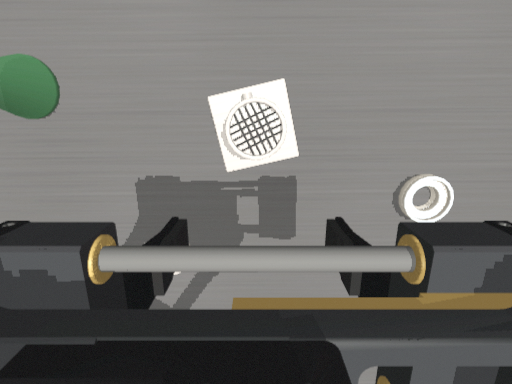

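The plate is seated: its rim measures 0.0607 against 0.062 expected (the camera's height bias is -1.3 mm everywhere), and it is centred within 2 mm. Next the collar, seen at (426,198).

arm_command --pt "0 -1 6 0 0 0 8.7" --pt "0 -1 6 0 0 0 8.7" --pt "2 -1 5 0 0 0 8.7" --pt "3 -1 2.5 0 0 0 8.7" --pt "0 0 0 0 0 0 8.7" --pt "0 0 0 0 0 0 8.7"

```text
time: 9.0
position: [0.5085, -0.4272, 0.0993]
tool_rot: [0.502, 0.499, -0.5, 0.499]
ft_force: [0.1, 0.5, 0.1]
grip_width: 0.0869
```

```bash
python3 - <<'E'
from h import *
ring((.524,-.4235),.020)
go([.524,-.4235,.008],[0,-1,0])
E
```

```text
pos [ 0.5085 -0.4272  0.0993] n 829 ell px [251.2 179.6] -> [ 0.5254 -0.4235] encl 0.5241 -0.4234 r 0.028 z med 0.0186
pos [ 0.5083 -0.4268  0.0992] shift cm [ 9.12  1.55 -0.32] rot [-0.002 -0.002 -0.001]
```

arm_command --pt "2 1.6 -0.3 0 0 0 8.7" --pt "3 0.2 0 0 0 0 8.7" --pt "2 0 0 0 0 0 8.7" --pt "0 0 0 0 0 0 8.7" --pt "0 0 0 0 0 0 8.7"

```text
time: 9.68
position: [0.5324, -0.4206, 0.0329]
tool_rot: [0.5, 0.498, -0.498, 0.504]
ft_force: [0.8, -0.3, 0.4]
grip_width: 0.0873
```

```bash
python3 - <<'E'
from h import *
go([.5247,-.4235,.008],[0,-1,0])
E
```

```text
pos [ 0.5324 -0.4206  0.0329] shift cm [ 2.49 -0.79  0.28] rot [ 0.005  0.004 -0.007]
```

arm_command --pt "0 -0.8 0.3 0.005 0.004 -0.007 8.7" --pt "0 0 0 0 0 0 8.7" --pt "0 0 0 0 0 0 8.7"

```text
time: 10.05
position: [0.5245, -0.4253, 0.0356]
tool_rot: [0.5, 0.498, -0.5, 0.501]
ft_force: [0.2, -0.4, 1.0]
grip_width: 0.0871
```

```bash
python3 - <<'E'
from h import *
go([.5247,-.4235,.008],[0,-1,0])
E
```

```text
pos [ 0.5245 -0.4253  0.0356] shift cm [ 2.76  0.02 -0.19] rot [-0.001  0.003 -0.002]
```

arm_command --pt "1.6 0 -0.2 0 0.002 -0.001 8.7" --pt "0.9 0 0 0 0 0 8.7" --pt "0 0 0 0 0 0 8.7" --pt "0 0 0 0 0 0 8.7"

```text
time: 10.55
position: [0.5242, -0.4229, 0.0081]
tool_rot: [0.501, 0.5, -0.5, 0.5]
ft_force: [0.1, -1.0, 0.6]
grip_width: 0.0868
```

```bash
python3 - <<'E'
from h import *
go([.5247,-.4235,.008],[0,-1,0])
E
```

```text
pos [ 0.5242 -0.4229  0.0081] shift cm [0.01 0.05 0.06] rot [-0.001 -0.001 -0.001]
```

Close gently on the plastic collar, lift and carry.

arm_command --pt "0 0 0 0 0 0 5" --pt "0 0 0 0 0 0 5" --pt "0 0 0 0 0 0 5" --pt "0 0 0 0 0 0 5" --pt "0 0 0 0 0 0 5" --grip_force 20

```text
time: 11.18
position: [0.5246, -0.4232, 0.0088]
tool_rot: [0.501, 0.499, -0.5, 0.5]
ft_force: [-0.3, 0.3, -0.5]
grip_width: 0.0555
```

arm_command --pt "-5 0 0 0 0 0 5" --pt "-5 0 0 0 0 0 5" --pt "-3 0.5 -4 0 0 0 5" --pt "-1 1 -5.5 0 0 0 5" --pt "0 1 -5.5 0 0 0 5" --pt "0 1 -4 0 0 0 5" --pt "0 0 0 0 0 0 5" --pt "0 0 0 0 0 0 5"

```text
time: 12.18
position: [0.5604, -0.2293, 0.1525]
tool_rot: [0.502, 0.498, -0.5, 0.5]
ft_force: [0.2, 0.0, -1.3]
grip_width: 0.0559
```

```bash
python3 - <<'E'
from h import *
print(robot.get_obs()["grip_width"])
ring((.6067,-.229),.062,tol=.005,png="w6.png")
go([.606,-.2285,.067],[0,-1,0])
E
```

```text
0.055852399245622415
pos [ 0.5604 -0.2293  0.1525] n 858 ell px [255.1 144.5] -> [ 0.6069 -0.2293] encl 0.6059 -0.2293 r 0.0279 z med 0.0607
pos [ 0.5602 -0.2294  0.1524] shift cm [ 8.55  4.56 -0.1 ] rot [-0.005 -0.001 -0.002]
```

View pics/w6.png

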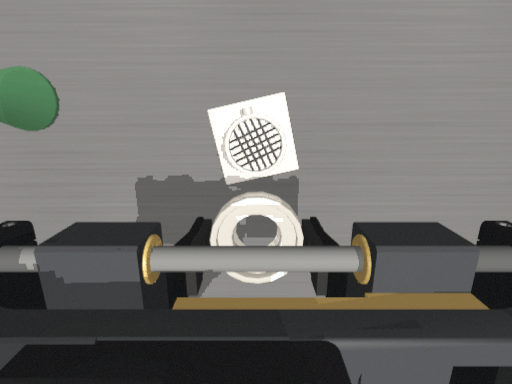

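The collar is held level at (257,237), and the seated plate is at (255,145), i.e. (0.607, -0.229).

arm_command --pt "2.5 4 -0.1 -0.004 0 0 5" --pt "2.5 0.5 0 0 0 0 5" --pt "1 0 0 0 0 0 5" --pt "0 0 0 0 0 0 5" --pt "0 0 0 0 0 0 5"

```text
time: 12.85
position: [0.6056, -0.2356, 0.0916]
tool_rot: [0.503, 0.496, -0.501, 0.499]
ft_force: [1.7, -0.4, -1.2]
grip_width: 0.0557
```

```bash
python3 - <<'E'
from h import *
go([.606,-.229,.0658],[0,-1,0])
E
```

```text
pos [ 0.6056 -0.2356  0.0916] shift cm [ 2.58  0.02 -0.67] rot [-0.009  0.002 -0.004]
```

arm_command --pt "1 0 -0.65 -0.008 0.002 -0.004 5" --pt "0 0 0 0 0 0 5" --pt "0 0 0 0 0 0 5"

```text
time: 13.22
position: [0.6061, -0.2292, 0.0829]
tool_rot: [0.501, 0.499, -0.5, 0.501]
ft_force: [-0.2, -0.1, -0.3]
grip_width: 0.0558
```

```bash
python3 - <<'E'
from h import *
go([.606,-.229,.0658],[0,-1,0])
E
```

```text
pos [ 0.6061 -0.2292  0.0829] shift cm [ 1.71 -0.01 -0.02] rot [-0.001  0.001 -0.002]
```

arm_command --pt "0.8 0 0 0 0 0 5" --pt "0.7 0 0 0 0 0 5" --pt "0 0 0 0 0 0 5" --pt "0 0 0 0 0 0 5"

```text
time: 13.72
position: [0.6062, -0.2291, 0.0669]
tool_rot: [0.5, 0.499, -0.5, 0.501]
ft_force: [-0.2, -0.1, -1.8]
grip_width: 0.0554
```

```bash
python3 - <<'E'
from h import *
print(robot.get_obs()["ft_force"])
go([.606,-.229,.0658],[0,-1,0])
E
```

```text
[-0.18142702 -0.05287442 -1.82785323]
pos [ 0.6062 -0.2291  0.0669] shift cm [ 0.11 -0.02 -0.01] rot [-0.     0.001 -0.002]
```

arm_command --pt "0.15 0 0 0 0 0 5" --pt "0 0 0 0 0 0 5" --pt "0 0 0 0 0 0 5.8" --pt "0 0 0 0 0 0 6.4" --pt "0 0 0 0 0 0 7.2" --pt "0 0 0 0 0 0 7.2"

```text
time: 14.48
position: [0.6069, -0.2296, 0.0663]
tool_rot: [0.501, 0.498, -0.5, 0.501]
ft_force: [0.1, -0.4, -0.6]
grip_width: 0.0704
```

arm_command --pt "-4 0 0 0 0 0 7.2" --pt "-5 -3 0 0 0 0 8.7" --pt "-2 -3 0 0 0 0 8.7" --pt "0 0 0 0 0 0 8.7" --pt "0 0 0 0 0 0 8.7"

```text
time: 15.1
position: [0.546, -0.2297, 0.1784]
tool_rot: [0.501, 0.498, -0.499, 0.502]
ft_force: [0.6, 0.1, -0.3]
grip_width: 0.087
```

```bash
python3 - <<'E'
from h import *
ring((.606,-.229),.077,tol=.005,png="w7.png")
go([.621,.195,.2],[0,-1,0])
E
```

```text
pos [ 0.546  -0.2297  0.1784] n 793 ell px [255.8 127.9] -> [ 0.6067 -0.2304] encl 0.6058 -0.2305 r 0.0278 z med 0.0757
pos [ 0.5459 -0.2296  0.1781] shift cm [ -2.25   7.52 -42.45] rot [ 0.     0.002 -0.004]
```

The collar is seated (rim 0.0757 against 0.077 minus the bias; offset about 1 mm). On to the tall cylinder.

arm_command --pt "-2.5 0 -3 0 0 0 8.7" --pt "0 0.5 -6.2 0 0 0 8.7" --pt "0 0.5 -6.2 0 0 0 8.7" --pt "0 0.5 -6.2 0 0 0 8.7" --pt "0 0.5 -6.2 0 0 0 8.7" --pt "0 0.5 -6.2 0 0 0 8.7" --pt "0 0.5 -6.2 0 0 0 8.7" --pt "0 0.5 -4 0 0 0 8.7" --pt "0 0.5 0 0 0 0 8.7" --pt "0 0 0 0 0 0 8.7"

```text
time: 16.4
position: [0.593, 0.2206, 0.1905]
tool_rot: [0.498, 0.501, -0.501, 0.5]
ft_force: [0.3, -1.0, -0.2]
grip_width: 0.087
```

```bash
python3 - <<'E'
from h import *
ring((.621,.195),.075,tol=.005)
go([.621,.195,.12],[0,-1,0])
E
```

```text
pos [0.593  0.2206 0.1905] n 675 ell px [279.5 159.7] -> [0.6211 0.1965] encl 0.6199 0.1964 r 0.028 z med 0.0735
pos [0.5926 0.2204 0.1905] shift cm [7.04 2.87 2.54] rot [0.001 0.001 0.005]
```

arm_command --pt "3 2.7 2.3 0 0 0 8.7" --pt "4 0 0 0 0 0 8.7" --pt "1.5 0 0 0 0 0 8.7" --pt "0 0 0 0 0 0 8.7" --pt "0 0 0 0 0 0 8.7"

```text
time: 17.08
position: [0.6221, 0.1912, 0.1052]
tool_rot: [-0.501, -0.499, 0.502, -0.498]
ft_force: [-0.1, -0.1, 0.0]
grip_width: 0.0872
```

```bash
python3 - <<'E'
from h import *
go([.6203,.1965,.035],[0,-1,0])
E
```

```text
pos [0.6221 0.1912 0.1052] shift cm [ 7.02 -0.17 -0.54] rot [-0.006  0.001  0.002]
```

arm_command --pt "2 -0.15 -0.55 -0.005 0.001 0.002 8.7" --pt "3 0 0 0 0 0 8.7" --pt "1.5 0 0 0 0 0 8.7" --pt "0 0 0 0 0 0 8.7" --pt "0 0 0 0 0 0 8.7"

```text
time: 17.7
position: [0.6265, 0.1982, 0.0472]
tool_rot: [0.504, 0.496, -0.496, 0.503]
ft_force: [-0.0, -0.6, 0.5]
grip_width: 0.0867
```

```bash
python3 - <<'E'
from h import *
go([.6203,.1965,.035],[0,-1,0])
E
```

```text
pos [0.6265 0.1982 0.0472] shift cm [ 1.21 -0.64  0.17] rot [-0.    -0.002 -0.016]
```

arm_command --pt "0.6 -0.65 0.15 0 -0.002 -0.016 8.7" --pt "0 0 0 0 0 0 8.7" --pt "0 0 0 0 0 0 8.7"

```text
time: 18.08
position: [0.621, 0.1968, 0.0428]
tool_rot: [0.501, 0.499, -0.5, 0.5]
ft_force: [-0.1, -0.8, 0.9]
grip_width: 0.0868
```

```bash
python3 - <<'E'
from h import *
go([.6203,.1965,.037],[0,-1,0])
E
```

```text
pos [0.621  0.1968 0.0428] shift cm [ 0.58 -0.07  0.03] rot [-0.    -0.    -0.002]
```

arm_command --pt "0.4 -0.07 0 0 0 -0.002 8.7" --pt "0 0 0 0 0 0 8.7" --pt "0 0 0 0 0 0 8.7" --pt "0 0 0 0 0 0 5" --pt "0 0 0 0 0 0 5" --pt "0 0 0 0 0 0 5" --pt "0 0 0 0 0 0 5" --pt "0 0 0 0 0 0 5" --grip_force 35

```text
time: 19.08
position: [0.6204, 0.1969, 0.0387]
tool_rot: [0.5, 0.5, -0.5, 0.5]
ft_force: [-0.5, 0.1, -0.3]
grip_width: 0.0545
```

```bash
python3 - <<'E'
from h import *
go([.6203,.1965,.037],[0,-1,0])
E
```

```text
pos [0.6204 0.1969 0.0387] shift cm [ 0.17 -0.01  0.04] rot [-0. -0. -0.]
```

arm_command --pt "-4 0 0 0 0 0 5" --pt "-5 0 0 0 0 0 5" --pt "-5 0 0 0 0 0 5" --pt "-4 0 0 0 0 0 5" --pt "0 0 0 0 0 0 5"

```text
time: 19.7
position: [0.6174, 0.1962, 0.2183]
tool_rot: [-0.497, -0.502, 0.503, -0.497]
ft_force: [0.3, -0.1, -3.0]
grip_width: 0.0541
```

```bash
python3 - <<'E'
from h import *
print(robot.get_obs()["grip_width"],robot.get_obs()["ft_force"])
go([.56,-.229,.22],[0,-1,0])
E
```

```text
0.054066359035516307 [ 0.25706151 -0.12228772 -2.99954764]
pos [0.6174 0.1962 0.2183] shift cm [-0.05 -5.72 42.52] rot [-0.001  0.001  0.011]
```

arm_command --pt "0 -0.7 4 0 0 0.011 5" --pt "0 -0.8 6 0 0 0 5" --pt "0 -0.8 6 0 0 0 5" --pt "0 -0.8 6 0 0 0 5" --pt "0 -0.8 6 0 0 0 5" --pt "0 -0.8 6 0 0 0 5" --pt "0 -0.5 5 0 0 0 5" --pt "0 0 2 0 0 0 5" --pt "0 0 0 0 0 0 5" --pt "0 0 0 0 0 0 5"

```text
time: 20.95
position: [0.5513, -0.219, 0.1946]
tool_rot: [0.494, 0.513, -0.505, 0.488]
ft_force: [-0.2, 0.3, -2.5]
grip_width: 0.0541
```

```bash
python3 - <<'E'
from h import *
ring((.6067,-.229),.077,tol=.005,png="w8.png")
go([.606,-.229,.14],[0,-1,0])
E
```

```text
pos [ 0.5513 -0.219   0.1946] n 724 ell px [269.  127.6] -> [ 0.6069 -0.2304] encl 0.6059 -0.2305 r 0.0279 z med 0.0757
pos [ 0.5514 -0.2188  0.1947] shift cm [5.25 5.65 1.11] rot [ 0.004 -0.014  0.037]
```

View pics/w8.png

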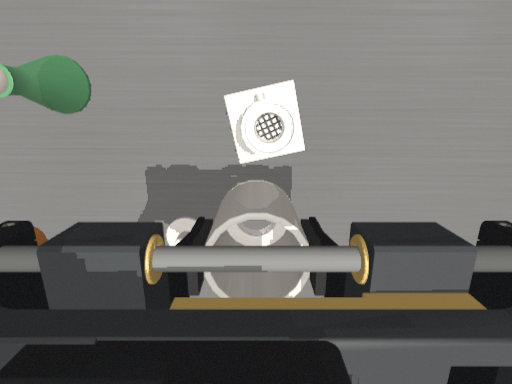

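The collar is seated at (269,128), and the cylinder is held in the jaws. The tool tilts by 0.04 rad, so I'll level it while moving over.

arm_command --pt "0 3 0.6 0.004 -0.014 0.037 5" --pt "1 2.5 0.5 0 0 0 5" --pt "0 0 0 0 0 0 5" --pt "0 0 0 0 0 0 5"

```text
time: 21.5
position: [0.6071, -0.2212, 0.183]
tool_rot: [0.498, 0.503, -0.498, 0.501]
ft_force: [-1.2, -0.2, -3.8]
grip_width: 0.0543
```

```bash
python3 - <<'E'
from h import *
go([.6062,-.23,.1107],[0,-1,0])
E
```

```text
pos [ 0.6071 -0.2212  0.183 ] shift cm [ 7.23 -0.08  0.9 ] rot [ 0.009 -0.003  0.002]
```

arm_command --pt "2 -0.1 0.85 0.008 -0.003 0.002 5" --pt "2 0 0 0 0 0 5" --pt "0.8 0 0 0 0 0 5" --pt "0 0 0 0 0 0 5" --pt "0 0 0 0 0 0 5"

```text
time: 22.12
position: [0.6047, -0.2267, 0.137]
tool_rot: [0.499, 0.501, -0.499, 0.501]
ft_force: [0.7, -0.4, -2.9]
grip_width: 0.0543
```

```bash
python3 - <<'E'
from h import *
go([.6062,-.23,.1107],[0,-1,0])
E
```

```text
pos [ 0.6047 -0.2267  0.137 ] shift cm [2.63 0.15 0.33] rot [ 0.004  0.    -0.   ]
```

arm_command --pt "0.8 0.15 0.35 0.003 0 0 5" --pt "0 0 0 0 0 0 5" --pt "0 0 0 0 0 0 5"

```text
time: 22.5
position: [0.6072, -0.231, 0.13]
tool_rot: [0.5, 0.499, -0.5, 0.501]
ft_force: [-0.0, -0.7, -3.4]
grip_width: 0.0546
```

```bash
python3 - <<'E'
from h import *
go([.6062,-.23,.1107],[0,-1,0])
E
```

```text
pos [ 0.6072 -0.231   0.13  ] shift cm [ 1.93 -0.1  -0.1 ] rot [ 0.001  0.002 -0.003]
```

arm_command --pt "0.9 -0.1 -0.1 0 0.002 -0.003 5" --pt "0.6 0 0 0 0 0 5" --pt "0 0 0 0 0 0 5" --pt "0 0 0 0 0 0 5"

```text
time: 23.0
position: [0.606, -0.2298, 0.1136]
tool_rot: [0.5, 0.5, -0.5, 0.5]
ft_force: [-0.4, 0.4, -3.3]
grip_width: 0.0544
```

```bash
python3 - <<'E'
from h import *
print(robot.get_obs()["ft_force"])
go([.6062,-.23,.1107],[0,-1,0])
E
```

```text
[-0.38556267  0.44639643 -3.32083609]
pos [ 0.606  -0.2298  0.1136] shift cm [0.29 0.02 0.02] rot [ 0.001 -0.001  0.001]
```

arm_command --pt "0.25 0 0 0 0 0 5" --pt "0 0 0 0 0 0 5" --pt "0.05 0 0 0 0 0 5" --pt "0 0 0 0 0 0 5"

```text
time: 23.5
position: [0.6064, -0.2301, 0.111]
tool_rot: [0.5, 0.5, -0.5, 0.5]
ft_force: [-0.3, -0.3, -2.9]
grip_width: 0.0549
```

```bash
python3 - <<'E'
from h import *
print(robot.get_obs()["ft_force"])
go([.6062,-.23,.1107],[0,-1,0])
E
```

```text
[-0.25297484 -0.3313729  -2.88782825]
pos [ 0.6064 -0.2301  0.111 ] shift cm [ 0.03 -0.02 -0.01] rot [ 0.  0. -0.]
```

arm_command --pt "0.06 0 0 0 0 0 5" --pt "0 0 0 0 0 0 5.8" --pt "0 0 0 0 0 0 6.6" --pt "0 0 0 0 0 0 7.6" --pt "0 0 0 0 0 0 8.2" --pt "0 0 0 0 0 0 8.2"

```text
time: 24.25
position: [0.6079, -0.2309, 0.1125]
tool_rot: [0.5, 0.499, -0.499, 0.502]
ft_force: [-0.2, 0.2, -1.0]
grip_width: 0.0807
```

arm_command --pt "-3 0 0 0 0 0 8.2" --pt "-4 0 0 0 0 0 8.2" --pt "-4 -2 0 0 0 0 8.7" --pt "-1 -3 0 0 0 0 8.7" --pt "0 0 0 0 0 0 8.7" --pt "0 0 0 0 0 0 8.7"

```text
time: 25.0
position: [0.557, -0.2309, 0.2352]
tool_rot: [0.5, 0.499, -0.499, 0.502]
ft_force: [-0.1, 0.1, 0.4]
grip_width: 0.0869
```

```bash
python3 - <<'E'
from h import *
ring((.606,-.23),.147,tol=.006,png="w9.png")
go([.456,-.121,.1],[0,-1,0])
E
```

```text
pos [ 0.557  -0.2309  0.2352] n 866 ell px [255.  140.9] -> [ 0.607  -0.2309] encl 0.6059 -0.231 r 0.028 z med 0.1457
pos [ 0.5569 -0.2307  0.2349] shift cm [ 13.43 -10.12 -11.01] rot [ 0.001  0.002 -0.003]
```

View pics/w9.png

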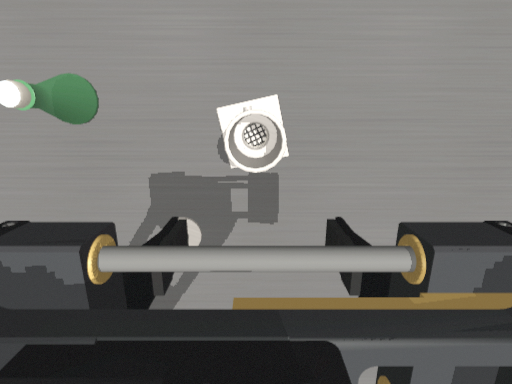

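The cylinder is seated (rim 0.1457 against 0.147 minus the bias). Now the lid.

arm_command --pt "0 -4.5 -4 0 0 0 8.7" --pt "0 -4.5 -4 0 0 0 8.7" --pt "4 -3 -3 0 0 0 8.7" --pt "5 -1 0 0 0 0 8.7" --pt "4 0 0 0 0 0 8.7" --pt "0 0 0 0 0 0 8.7" --pt "0 0 0 0 0 0 8.7"

```text
time: 25.92
position: [0.4299, -0.1193, 0.0984]
tool_rot: [0.5, 0.499, -0.498, 0.503]
ft_force: [0.7, 0.3, -0.0]
grip_width: 0.087
```

```bash
python3 - <<'E'
from h import *
ring((.456,-.121),.011,tol=.005,png="w10.png")
ring((.456,-.121),.035,tol=.005,rad=.025)
go([.456,-.121,.014],[0,-1,0])
E
```

```text
pos [ 0.4299 -0.1193  0.0984] n 2382 ell px [257.8 168.3] -> [ 0.4558 -0.1217] encl 0.4547 -0.1217 r 0.0279 z med 0.01
pos [ 0.43   -0.1193  0.0986] n 432 ell px [257.8 174. ] -> [ 0.4555 -0.1216] encl 0.4547 -0.1217 r 0.0101 z med 0.0338
pos [ 0.4301 -0.1195  0.099 ] shift cm [8.52 2.53 0.13] rot [ 0.003  0.003 -0.008]
```

arm_command --pt "2 2.4 0.2 0.003 0.003 -0.008 8.7" --pt "2.5 0 0 0 0 0 8.7" --pt "1.5 0 0 0 0 0 8.7" --pt "0 0 0 0 0 0 8.7" --pt "0 0 0 0 0 0 8.7"

```text
time: 26.65
position: [0.4622, -0.1253, 0.0449]
tool_rot: [0.502, 0.494, -0.498, 0.506]
ft_force: [-0.4, -0.8, 0.7]
grip_width: 0.0872
```

```bash
python3 - <<'E'
from h import *
go([.455,-.1217,.015],[0,-1,0])
E
```

```text
pos [ 0.4622 -0.1253  0.0449] shift cm [ 2.97 -0.76 -0.39] rot [-0.     0.009 -0.016]
```

arm_command --pt "1 -0.75 -0.4 0 0.009 -0.016 8.7" --pt "0 0 0 0 0 0 6" --pt "0 0 0 0 0 0 5"

```text
time: 27.02
position: [0.4551, -0.1216, 0.0358]
tool_rot: [0.5, 0.499, -0.5, 0.501]
ft_force: [-0.2, -0.9, -0.1]
grip_width: 0.0743
```

```bash
python3 - <<'E'
from h import *
go([.455,-.1217,.015],[0,-1,0])
E
```

```text
pos [ 0.4551 -0.1216  0.0358] shift cm [ 2.08 -0.01  0.01] rot [-0.     0.001 -0.002]
```

arm_command --pt "1.2 0 0 0 0.001 -0.002 5" --pt "0.6 0 0 0 0 0 5" --pt "0 0 0 0 0 0 5" --pt "0 0 0 0 0 0 5"

```text
time: 27.52
position: [0.4551, -0.1216, 0.0162]
tool_rot: [-0.5, -0.5, 0.5, -0.5]
ft_force: [0.5, -0.2, 0.7]
grip_width: 0.0505
```

```bash
python3 - <<'E'
from h import *
go([.455,-.1217,.015],[0,-1,0])
E
```

```text
pos [ 0.4551 -0.1216  0.0162] shift cm [ 0.12 -0.01  0.01] rot [-0.    -0.     0.001]
```

arm_command --pt "0 0 0 0 0 0 1.2" --pt "0 0 0 0 0 0 1.2" --pt "0 0 0 0 0 0 1.2" --pt "0 0 0 0 0 0 1.2" --pt "0 0 0 0 0 0 1.2" --pt "0 0 0 0 0 0 1.2" --grip_force 25

```text
time: 28.28
position: [0.4553, -0.1217, 0.0166]
tool_rot: [-0.5, -0.5, 0.5, -0.5]
ft_force: [-0.4, 0.1, -0.5]
grip_width: 0.0193
```

arm_command --pt "-4 0 0 0 0 0 1.2" --pt "-5.5 0 0 0 0 0 1.2" --pt "-5.5 0 0 0 0 0 1.2" --pt "-5.5 2 3 0 0 0 1.2" --pt "-1 3.5 4 0 0 0 1.2" --pt "0 4 4 0 0 0 1.2" --pt "0 0 0 0 0 0 1.2" --pt "0 0 0 0 0 0 1.2"

```text
time: 29.28
position: [0.5482, -0.2307, 0.2317]
tool_rot: [0.499, 0.503, -0.501, 0.497]
ft_force: [0.5, 1.1, -1.1]
grip_width: 0.019
```

```bash
python3 - <<'E'
from h import *
print(robot.get_obs()["grip_width"])
ring((.607,-.231),.147,tol=.006,png="w11.png")
go([.606,-.231,.2],[0,-1,0])
E
```

```text
0.018965022418457995
pos [ 0.5482 -0.2307  0.2317] n 924 ell px [255.8 129.8] -> [ 0.6071 -0.2308] encl 0.6059 -0.231 r 0.028 z med 0.1456
pos [ 0.5484 -0.2309  0.2317] shift cm [3.13 5.78 0.03] rot [ 0.001 -0.003  0.007]
```

View pics/w11.png

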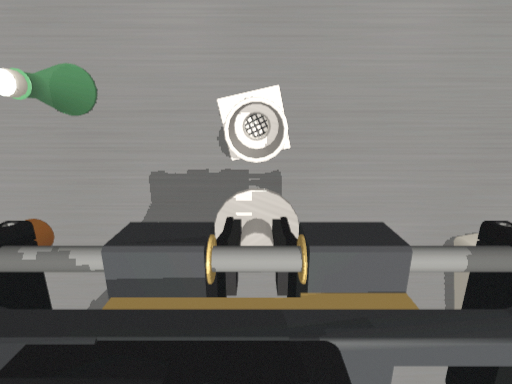

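The lid is gripped by its knob and level, and the cylinder mouth is at (256,130), i.e. (0.607, -0.231).

arm_command --pt "0 3 0 0.001 -0.003 0.007 1.2" --pt "2 2.5 0 0 0 0 1.2" --pt "1.5 0 0 0 0 0 1.2" --pt "0 0 0 0 0 0 1.2" --pt "0 0 0 0 0 0 1.2"

```text
time: 29.95
position: [0.5981, -0.2257, 0.1943]
tool_rot: [0.499, 0.504, -0.501, 0.497]
ft_force: [0.8, -0.7, -2.1]
grip_width: 0.0192
```

```bash
python3 - <<'E'
from h import *
go([.6066,-.231,.1586],[0,-1,0])
E
```

```text
pos [ 0.5981 -0.2257  0.1943] shift cm [3.56 0.88 0.55] rot [ 0.002 -0.004  0.009]
```

arm_command --pt "1.3 0.85 0.55 0.002 -0.004 0.009 1.2" --pt "0 0 0 0 0 0 1.2" --pt "0 0 0 0 0 0 1.2"

```text
time: 30.32
position: [0.6066, -0.232, 0.1817]
tool_rot: [0.501, 0.499, -0.5, 0.5]
ft_force: [-0.2, -0.7, -1.9]
grip_width: 0.0191
```

```bash
python3 - <<'E'
from h import *
go([.6066,-.231,.1586],[0,-1,0])
E
```

```text
pos [ 0.6066 -0.232   0.1817] shift cm [ 2.31 -0.   -0.1 ] rot [-0.001  0.001 -0.002]
```

arm_command --pt "1 0 -0.1 0 0.001 -0.002 1.2" --pt "0.8 0 0 0 0 0 1.2" --pt "0 0 0 0 0 0 1.2" --pt "0 0 0 0 0 0 1.2"

```text
time: 30.82
position: [0.6065, -0.2309, 0.1624]
tool_rot: [0.5, 0.5, -0.5, 0.5]
ft_force: [-0.9, -0.5, -1.4]
grip_width: 0.0191
```

```bash
python3 - <<'E'
from h import *
print(robot.get_obs()["ft_force"])
go([.6066,-.231,.1586],[0,-1,0])
E
```

```text
[-0.91241131 -0.49889912 -1.35898102]
pos [ 0.6065 -0.2309  0.1624] shift cm [0.38 0.01 0.01] rot [-0.001 -0.     0.   ]
```

arm_command --pt "0.35 0 0 0 0 0 1.2" --pt "0 0 0 0 0 0 1.2" --pt "0 0 0 0 0 0 1.2"

```text
time: 31.2
position: [0.6068, -0.2311, 0.1591]
tool_rot: [0.5, 0.499, -0.5, 0.5]
ft_force: [0.8, -0.3, -0.9]
grip_width: 0.0194
```

```bash
python3 - <<'E'
from h import *
print(robot.get_obs()["ft_force"])
go([.6066,-.231,.1586],[0,-1,0])
E
```

```text
[ 0.82831635 -0.32523474 -0.90347107]
pos [ 0.6068 -0.2311  0.1591] shift cm [ 0.05 -0.02 -0.01] rot [-0.001  0.    -0.001]
```

arm_command --pt "0.06 0 0 0 0 0 1.2" --pt "0 0 0 0 0 0 2.4" --pt "0 0 0 0 0 0 3.2" --pt "0 0 0 0 0 0 4.5" --pt "0 0 0 0 0 0 5" --pt "0 0 0 0 0 0 5"

```text
time: 31.95
position: [0.6076, -0.2316, 0.1598]
tool_rot: [0.501, 0.498, -0.5, 0.501]
ft_force: [0.3, 0.0, -0.1]
grip_width: 0.0486
```

arm_command --pt "-3 0 0 0 0 0 5" --pt "-4 0 0 0 0 0 5" --pt "-3 -3 0 0 0 0 6" --pt "0 -4 0 0 0 0 6" --pt "0 0 0 0 0 0 6" --pt "0 0 0 0 0 0 6"

```text
time: 32.7
position: [0.5363, -0.2316, 0.2626]
tool_rot: [0.501, 0.498, -0.5, 0.501]
ft_force: [0.3, 0.6, -0.4]
grip_width: 0.0599
```

```bash
python3 - <<'E'
from h import *
ring((.607,-.231),.153,tol=.004,png="w12.png")
ring((.607,-.231),.177,tol=.005,rad=.025)
im,d,P,w,o=look("top"); im2,*_=look("scene")
for k,c,H in (("flask",(.6487,.0127),.108),("bottle",(.4393,.1066),.1),("dishes",(.3625,.2852),.042)): ring(c,H,tol=.005,name="top")
cv2.imwrite("pics/final.png",np.vstack([cv2.resize(im[60:270,100:420],(640,300)),cv2.resize(im2[150:320,100:340],(640,300))]))
E
```

```text
pos [ 0.5363 -0.2316  0.2626] n 2370 ell px [255.6 116.6] -> [ 0.6068 -0.2322] encl 0.6061 -0.2321 r 0.028 z med 0.1519
pos [ 0.5361 -0.2314  0.2623] n 414 ell px [256.  117.2] -> [ 0.6063 -0.2322] encl 0.606 -0.2323 r 0.0098 z med 0.1758
pos [ 0.5363 -0.2312  0.2617] n 78 ell px [247.8 132.3] -> [0.6464 0.0145] encl 0.647 0.0145 r 0.0132 z med 0.1085
pos [ 0.5362 -0.2312  0.2616] n 257 ell px [210.1 211.2] -> [0.4396 0.1066] encl 0.4394 0.1067 r 0.0241 z med 0.1008
pos [ 0.5361 -0.2312  0.2616] n 402 ell px [145.5 238.2] -> [0.3621 0.2851] encl 0.3621 0.2851 r 0.032 z med 0.0433
```

View pics/final.png

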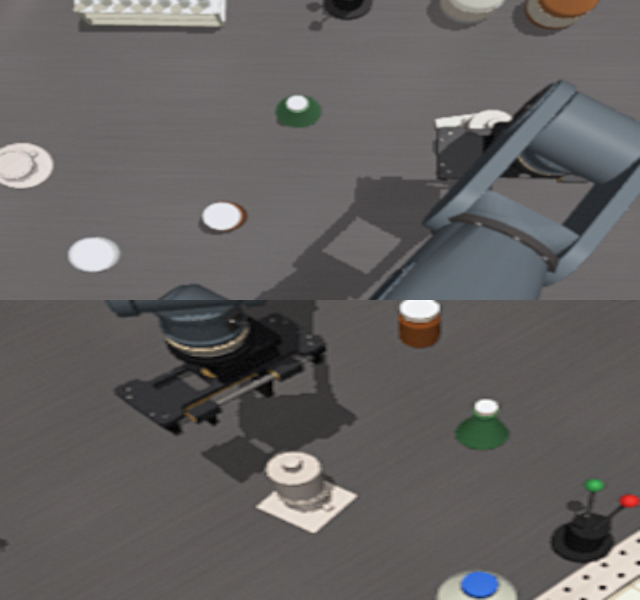

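View pics/w12.png

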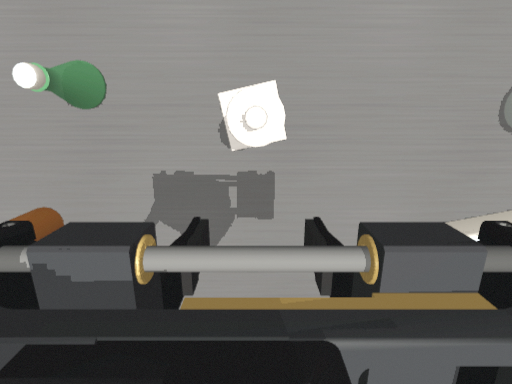

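The lid sits level at (255,117): disc 0.1519 and knob 0.1758, against 0.153 and 0.177 expected. The stack is complete and the bystanders have not moved.

```bash
python3 -c "
from rig import workorder
print(workorder.hand_in())"
```

```text
the job is handed in; nothing more can be done
None
```

I built the filter holder on the square-footed stand in the order asked: plate, collar, cylinder, lid. I let go of each part before fetching the next. I handed the job in at about 33 s of the 125 s allowed; the hand-in reports no verdict.

- **Seating:** After each release, the wrist camera measured the top heights. The rims of the plate, collar and cylinder came out at 60.7, 75.7 and 145.7 mm, against 62, 77 and 147 mm nominal. The lid's disc and knob came out at 151.9 and 175.8 mm, against 153 and 177 mm. All sit 1.1–1.3 mm low. The same bias showed on the empty stand and on parts still on the table, so I take them as fully seated.
- **Centring:** Each part lies within about 2 mm of the one below, with a limit of 6 mm.
- **Surroundings:** The flask, bottle and dishes are within 1 mm of where they started. The round-footed stand stayed empty, and the gripper was about 10 cm clear of the stack at hand-in.
- **Disagreement:** The two fixed cameras differed by up to about 5 mm. I used the wrist camera for every grasp and placement, and its readings fell between theirs. No other check failed.

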